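# Gauge a blind bore and set the tally

## Task

Check the depth of the blind bore in the aluminium valve block: take the blue-headed depth gauge from its orange rest and push it gently (no more than about 25 N) down the bore, through the stiff last few millimetres where it drives the loose seat down, until it stops on the solid bottom, and leave it standing there. Only then count the black rings on the gauge's shaft that still show above the block, and slide the tally's black grip from its parking end until its pointer stands at the middle of the field for that count: red for two rings, green for one, blue for none (a ring cut by the block's face may be counted either way). Leave everything else on the bench where it is.

Things in the scene. Friction and masses are not known exactly. Their poses are not given: they have to be found in the camera images.
- gauge_head (a point): depth gauge, loose, about 90 g, standing upright in the rest with its tip 6 mm above the bench: a steel shaft 16 mm in diameter and 64 mm long, its foot chamfered over 3 mm, below a ribbed blue and black head 24 mm in diameter and 40 mm tall. This point is the centre of the head, 84 mm above the tip; z runs up the shaft. Two black rings, each 3 mm wide, go round the shaft, centred 30 mm and 42 mm above the tip.
- gauge_tip (a point): centre of the gauge's lower end; z runs up the shaft
- rest: orange block 60 x 60 x 30 mm on a black foot 75 mm square, fixed; origin under its centre. The gauge stands 24 mm deep in its upright 18 mm hole.
- block: aluminium valve block 90 x 110 x 74 mm on a dark steel foot plate 116 x 136 x 8 mm, fixed, with four screw heads 5 mm high at the corners of its top and brass fittings on one side; origin under its centre
- bore_mouth (a point): centre of the bore's mouth in the block's top face, 74 mm above the bench; z up. The bore is 17.5 mm wide, vertical, with a 2 mm chamfer. Its depth is not known: with the seat driven home, the tip ends between 20 and 52 mm below the face.
- seat (a joint): loose brass seat in the bore's end, in m: 0 as found, 5 mm above home; 0.005 when driven home on the solid bottom. It does not move below about 9 N, then slides down against that resistance (nearly 10 N at 15 mm/s), stays where it is left, and on the solid bottom stops: from there the force climbs by about 12 N per mm; the tip pushes on its flat top. A reading is too coarse to tell whether it is quite home.
- tally (a joint): position of the tally's grip along its track, in m: 0 to 0.012 at the parking end at the start, growing along the +y axis of body tally_base to 0.12. The middles of the fields are at 0.040 (red), 0.075 (green) and 0.110 (blue), each field 33 mm long. About 1.5 N moves it and it stays where it is left.
- tally_top (a point): centre of the top of the tally's black grip, 54.5 mm above the bench; the grip is an upright block 28 mm (x) x 20 mm (y, along the track) x 40 mm tall with a white pointer on the side of the fields
- tally_base: aluminium track of the tally, 40 x 170 x 14 mm, fixed; origin under its centre, y along the track from parking end to blue end; the coloured fields lie on a strip along its -x side, 6 mm high
- grease_pot_mid (a point): bystander: white grease pot with blue lid, 58 x 58 x 73 mm; this point lies half-way up
- spanner_mid (a point): bystander: steel spanner, 162 x 26 x 7 mm; this point lies half-way up
- tape_roll_mid (a point): bystander: roll of blue tape, 82 x 82 x 46 mm; this point lies half-way up
- aerosol_blue_mid (a point): bystander: blue aerosol can, 66 x 66 x 215 mm; this point lies half-way up
- injector_mid (a point): bystander: small injector, 64 x 36 x 17 mm; this point lies half-way up
- screwdriver_yellow_mid (a point): bystander: yellow screwdriver, 167 x 25 x 22 mm; this point lies half-way up
- gauge: the gauge itself, origin at the centre of its lower end (as point gauge_tip)
Mind the look-alikes: they are no part of the job. Of the things like the gauge, leave any that is brown or pink; of the rest the smaller one is meant.

How it is judged:
On the way:
1. the gauge is in the bore with the seat driven home (within 0.8 mm) while the tally is still parked (value of joint seat above 0.0042 m and horizontal distance between gauge_tip and bore_mouth below 0.004 m and z of gauge_tip in the frame of bore_mouth below -0.015 m and value of joint tally below 0.022 m), for 0.2 s.
At the end, for the whole second after the job is handed in: Gauge at rest in the bore, upright within 0.15 rad, within 4 mm of its axis, seat within 0.8 mm of home; tally within 13 mm of the middle of the matching field: red (tip under 30 mm deep), green (30 to 42), blue (over 42), either within 2 mm of a limit (value of joint seat above 0.0042 m and horizontal distance between gauge_tip and bore_mouth below 0.004 m and z of gauge_tip in the frame of bore_mouth below -0.015 m and linear speed of gauge below 0.02 m/s and angle between gauge_tip's own z axis and vertical below 0.15 rad and ((z of gauge_tip in the frame of bore_mouth above -0.032 m and value of joint tally between 0.027 and 0.053 m) or (z of gauge_tip in the frame of bore_mouth between -0.044 and -0.028 m and value of joint tally between 0.062 and 0.088 m) or (z of gauge_tip in the frame of bore_mouth below -0.04 m and value of joint tally between 0.097 and 0.123 m))); the robot touches nothing.
It fails at once if the gauge is pressed on the block, or in its bore, with more than 35 N (contact force between gauge and block above 35 N).
It fails at once if a bystander is moved by more than 30 mm (distance of any of grease_pot_mid, spanner_mid, tape_roll_mid, aerosol_blue_mid, injector_mid, screwdriver_yellow_mid from where it was at the start of the episode above 0.03 m).
It also fails if it takes over 64 s, if anything falls off the work surface, if the arm or the gripper's body presses on something with over 40 N, if the wrist force passes 120 N, or if a joint passes its speed limit or range.

## Robot

A 6-joint arm with a two-finger parallel gripper is mounted at the origin on a cart in front of the work surface, level with it; the furniture and walls round the work are solid. World frame = base frame: x ahead of the robot, y to its left, z up, the work surface at z = 0. Lengths are in m, angles in rad, forces in N, time in s.
With the tool pointing down it reaches from about 0.375 to 0.925 m from the base axis. Payload 5.7 kg.
Tool frame: the origin (TCP) lies between the finger pads; the fingertips stand 19 mm ahead of it and the grasp point (between the pads) is the TCP (robot.tip_reach is the z of the fingertips in the tool frame, in m); z points along the fingers, y is the direction in which the jaws open and shut (so a half turn about z gives the same grasp; the last joint's range is limited). The gripper opens to 88 mm and grips with 3 to 60 N. Pads are 20 mm wide; open, the fingers measure 115 mm over their backs; the gripper's body (75 mm by 178 mm) begins 61 mm behind the grasp point.
Start: joints at [-1.343, 0.359, 1.51, -0, 1.272, -0.115], TCP at [0.202, -0.565, 0.242] pointing down, gripper open.
Joint ranges: [-2.97, 2.97], [-1.01, 2.36], [0.21, 2.38], [-0.96, 4.11], [0.2, 2.71], [-2.98, 2.98]. Speed limits (rad/s): [2.39, 2.39, 3.14, 3.14, 3.14, 3.14].

## Interface

Orientations are given as a rotation vector (axis times angle).
In Python, from bench import robot, hand, planner, status, camera, order gives the robot as it stands. Calls block until the motion is done:
- robot.reach(position, orientation): joint-space move of the TCP to a pose.
- robot.move_l(position, v=0.15, rotation=None, max_force=None): straight line of the TCP; rotation=None keeps the orientation; v is the mean speed in m/s. With max_force (N) it stops when the force on the tool has changed by that much, and returns True; else False.
- robot.set_joints(angles): joint-space move.
- hand.move_gripper(opening, grip_force=None): finger opening in m; grip_force is the grip in N (None keeps the last); returns when the fingers have stopped.
- robot.pause(seconds).
- planner.inverse_kinematics(position, orientation): joint angles nearest the present ones, or None.
- status.state(): the state.
- camera(name): name is "scene" or "top" or "wrist"; returns a dict with "frame" (384x512x3 uint8, red, green, blue), "K" (3x3 intrinsics, pixels), "dist_coeffs" ([k1, k2, p1, p2, k3] as OpenCV has them; the pictures are not rectified), "view" (4x4, takes a point from world to camera coordinates); the wrist camera has in their place "hand_eye" (4x4, takes a point from camera to tool coordinates, whose origin is the TCP and whose axes are the flange's). Camera axes: x right, y down, z forward; pixel columns grow to the right and rows downward; lengths in m; the calibration is good to about 2 mm. A picture is of the moment at which its call begins: read the wrist's pose just before it. There is no depth.
A pose or a line that the arm cannot do raises robot.Unreachable and nothing moves.
- order.sign_off(): hands the job in, once; it reports no verdict.
The state is a dict: "time": time; "joint_pos": joint angles; "qvel": joint speeds; "effort": joint torques, N m; "tcp_pos": TCP position; "orientation": TCP orientation; "force": force on the tool from outside, world axes, zero at the start; "wrist_torque": the same for the moment, N m; "grip_width": finger opening in m.
Only numpy, scipy, OpenCV 4.12 (cv2) and the standard library are available. Lean on these libraries where they do the work, as an engineer would, in place of code of your own. Each camera call takes 0.05 s, during which the arm holds its last target.

## Working session

There is one attempt and no reset: what is moved stays moved. The work goes in short steps, each a Python script; the robot and the scene stay as the last script left them, time stands still between calls to the robot, and variables do not carry over. Pictures are saved under pics/ and viewed, and the job is handed in when it is done.

```bash
ls; mkdir -p pics
python3 - <<'E'
from bench import robot, hand, planner, status, camera, order
import cv2,pickle
d={}
for n in ("scene","top","wrist"):
    s=status.state(); c=camera(n); d[n]=(s,c); cv2.imwrite(f"pics/{n}0.png",cv2.resize(c["frame"][:,:,::-1],(800,600),interpolation=cv2.INTER_CUBIC))
    print(n,c["K"],c["dist_coeffs"],c.get("view"),c.get("hand_eye"))
pickle.dump(d,open("d0.pkl","wb"))
print(s)
E
```

```text
pics
scene [[438.00171395   0.         255.53858398]
 [  0.         438.00171395 188.8416307 ]
 [  0.           0.           1.        ]] [-0.03498469  0.          0.          0.          0.        ] [[-0.78519315 -0.61882415  0.02298668  0.42459862]
 [-0.2714271   0.31056052 -0.91097722  0.26586301]
 [ 0.55659595 -0.72153228 -0.41181563  1.05319917]
 [ 0.          0.          0.          1.        ]] None
top [[390.81851883   0.         251.41600149]
 [  0.         390.81851883 190.38529195]
 [  0.           0.           1.        ]] [0.04156832 0.         0.         0.         0.        ] [[ 1.37666668e-04 -9.98635090e-01 -5.22296685e-02 -3.27621255e-02]
 [-9.85180648e-01  8.82298564e-03 -1.71292866e-01  6.11904474e-01]
 [ 1.71519888e-01  5.14792400e-02 -9.83834750e-01  1.02950265e+00]
 [ 0.00000000e+00  0.00000000e+00  0.00000000e+00  1.00000000e+00]] None
wrist [[290.45554888   0.         257.93410661]
 [  0.         290.45554888 190.40190606]
 [  0.           0.           1.        ]] [-0.00609402  0.          0.          0.          0.        ] None [[-3.50078781e-04 -9.6725483
[... 205 characters left out ...]
0  0.00000000e+00  1.00000000e+00]]
{'time': 0.1, 'joint_pos': array([-1.34311409e+00,  3.59399257e-01,  1.51134605e+00, -1.65439447e-05,
        1.27251115e+00, -1.15095275e-01]), 'qvel': array([-0.00067785, -0.00324134, -0.00428334,  0.00118109,  0.00029266,
       -0.0027681 ]), 'effort': array([-2.31400384e-05, -5.16354632e+01, -2.71406901e+01,  6.76836097e-02,
        2.76496547e-02, -3.35788570e-05]), 'tcp_pos': array([ 0.20151385, -0.5644996 ,  0.2409054 ]), 'orientation': array([-3.09392748e+00, -5.35525895e-01,  1.71748636e-04]), 'force': array([-0.72319415,  0.12983614, -0.70588781]), 'wrist_torque': array([-0.02707728,  0.03606432, -0.01081887]), 'grip_width': 0.08775105861422733}
```

View pics/scene0.png

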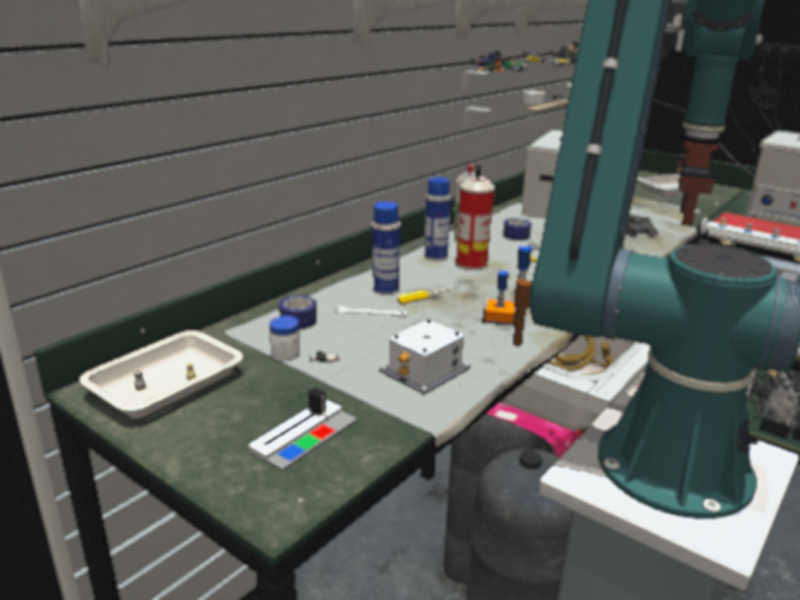

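View pics/top0.png

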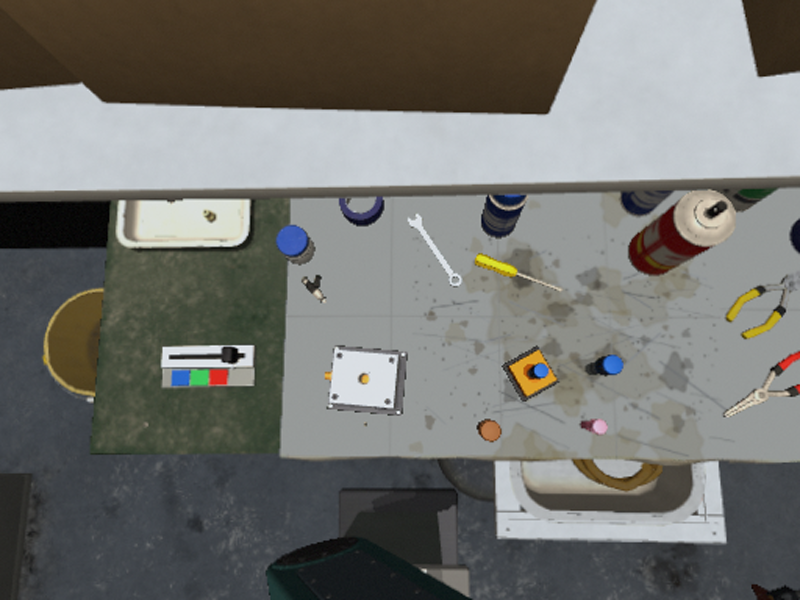

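View pics/wrist0.png

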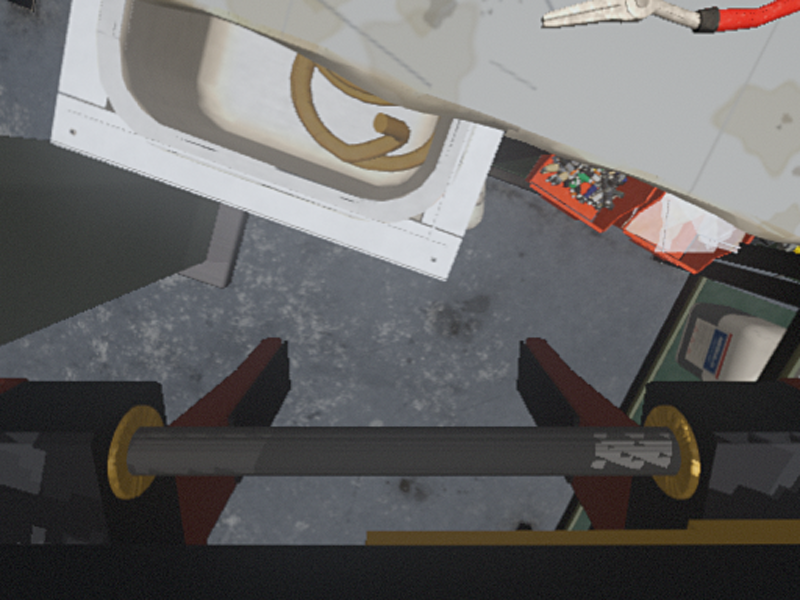

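The look-alikes, by pixel in the top view (800x600): blue head in the orange rest (538,370), a taller free-standing blue one (608,365), a brown one (488,430) and a pink one (597,426). I choose the one in the orange rest, which is the smaller blue one, and check it in close crops.

Run:
```python
import cv2,pickle
d=pickle.load(open("d0.pkl","rb"))
t=d["top"][1]["frame"][:,:,::-1]; s=d["scene"][1]["frame"][:,:,::-1]
def crop(im,x0,y0,w,h,k,n): cv2.imwrite(n,cv2.resize(im[y0:y0+h,x0:x0+w],None,fx=k,fy=k,interpolation=cv2.INTER_CUBIC))
crop(t,295,205,110,80,7,"pics/c_rest.png")
crop(t,195,210,80,66,9,"pics/c_block.png")
crop(t,95,210,80,50,9,"pics/c_tally.png")
crop(s,230,140,130,110,6,"pics/c_scene.png")
```

```text
(no output)
```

View pics/c_rest.png

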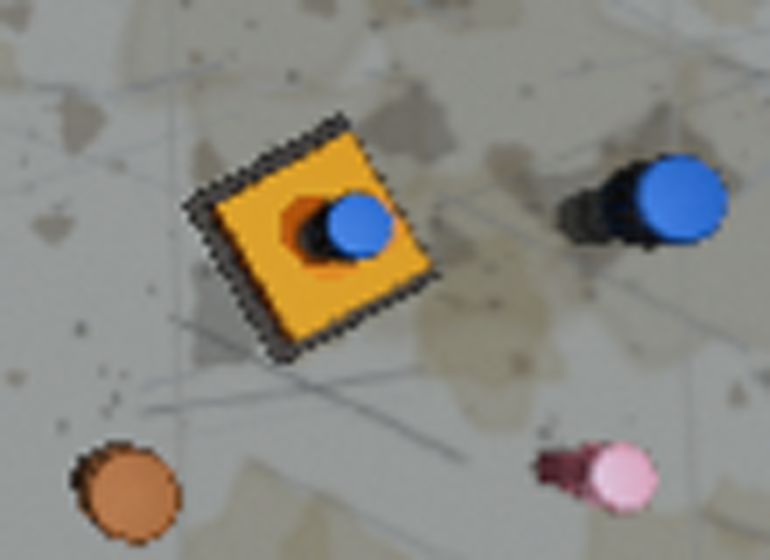

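View pics/c_block.png

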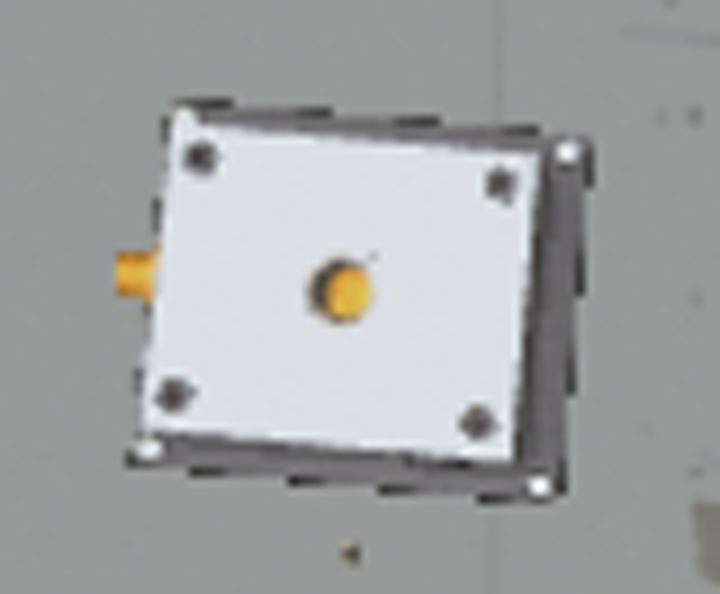

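View pics/c_tally.png

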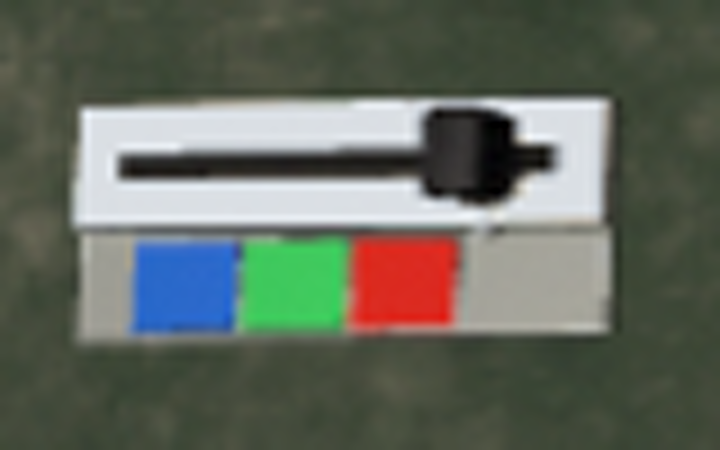

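View pics/c_scene.png

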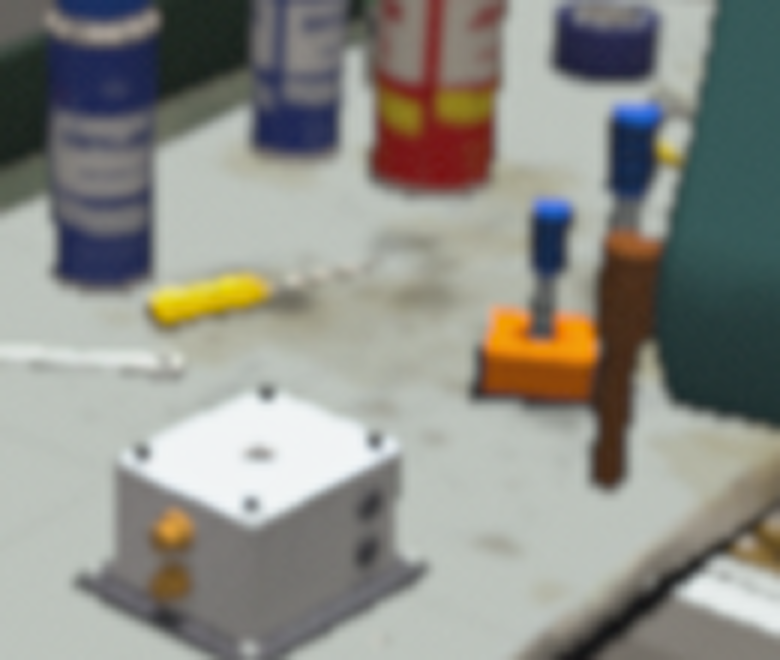

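The crops confirm it: the gauge stands in the orange rest with its head top at crop (360,225), and the taller blue one stands free on the right. The bore, tally and red/green/blue fields are clear. Next I triangulate.

```bash
cat > h.py <<'E'
import cv2,numpy as np,pickle
from scipy.spatial.transform import Rotation as R
def ray(c,uv,T=None):
    p=cv2.undistortPoints(np.array([[uv]],float),np.array(c["K"]),np.array(c["dist_coeffs"]))[0,0]
    if T is None: T=np.linalg.inv(c["view"])
    return T[:3,3],T[:3,:3]@np.array([p[0],p[1],1])
def atz(c,uv,z,T=None):
    o,d=ray(c,uv,T); return o+d*(z-o[2])/d[2]
def wT(s,c):
    T=np.eye(4);T[:3,:3]=R.from_rotvec(s["orientation"]).as_matrix();T[:3,3]=s["tcp_pos"]
    return T@np.array(c["hand_eye"])
def proj(c,P,T=None):
    V=np.array(c["view"]) if T is None else np.linalg.inv(T)
    r=cv2.Rodrigues(V[:3,:3])[0]
    return cv2.projectPoints(np.array(P,float).reshape(-1,3),r,V[:3,3],np.array(c["K"]),np.array(c["dist_coeffs"]))[0][:,0]
def cp(u,v,x0,y0,k): return ((u+.5)/k-.5+x0,(v+.5)/k-.5+y0)
E
python3 - <<'E'
from h import *
np.set_printoptions(precision=4,suppress=True)
d=pickle.load(open("d0.pkl","rb")); c=d["top"][1]; s=d["scene"][1]
r=lambda u,v,z:atz(c,cp(u,v,295,205,7),z)
b=lambda u,v,z:atz(c,cp(u,v,195,210,9),z)
t=lambda u,v,z:atz(c,cp(u,v,95,210,9),z)
print("head",r(360,225,.110))
k=np.array([r(u,v,.03) for u,v in((215,207),(348,132),(437,268),(292,345))]);print("rest",k,k.mean(0))
print("tall blue",r(682,198,.14),"brown",r(130,494,.14),"pink",r(623,477,.08))
S=np.array([b(u,v,.079) for u,v in((200,157),(500,184),(475,421),(174,395))]);print("screws",S,S.mean(0))
print("bore",b(341,290,.074))
K=np.array([b(u,v,.074) for u,v in((175,118),(540,152),(515,462),(145,433))]);print(K,K.mean(0))
print("grip",t(448,150,.0545)); 
T=np.array([t(u,v,.014) for u,v in((80,107),(608,99),(604,225),(73,226))]);print("tally",T,T.mean(0))
print("fields",t(185,286,.006),t(295,286,.006),t(403,286,.006))
# scene cross-check
sc=lambda u,v,z:atz(s,cp(u,v,230,140,6),z)
print("scene head",sc(553,210,.110),"bore",sc(260,454,.074))
print("edge y",[atz(c,(x*.64,y*.64),0) for x,y in((400,200),(400,455),(100,450))])
E
```

```text
head [ 0.4808 -0.2776  0.11  ]
rest [[ 0.4922 -0.2368  0.03  ]
 [ 0.5213 -0.2893  0.03  ]
 [ 0.4686 -0.321   0.03  ]
 [ 0.439  -0.2645  0.03  ]] [ 0.4803 -0.2779  0.03  ]
tall blue [ 0.4885 -0.3824  0.14  ] brown [ 0.3869 -0.1896  0.14  ] pink [ 0.3917 -0.3729  0.08  ]
screws [[ 0.5089  0.0555  0.079 ]
 [ 0.5005 -0.0334  0.079 ]
 [ 0.4319 -0.0262  0.079 ]
 [ 0.4394  0.062   0.079 ]] [0.4702 0.0145 0.079 ]
bore [0.4699 0.0138 0.074 ]
[[ 0.5209  0.0639  0.074 ]
 [ 0.5103 -0.045   0.074 ]
 [ 0.4201 -0.0376  0.074 ]
 [ 0.4285  0.0711  0.074 ]] [0.47   0.0131 0.074 ]
grip [0.514  0.259  0.0545]
tally [[0.5318 0.3912 0.014 ]
 [0.5332 0.2219 0.014 ]
 [0.4935 0.2215 0.014 ]
 [0.4941 0.3909 0.014 ]] [0.5132 0.3064 0.014 ]
fields [0.4754 0.3571 0.006 ] [0.4752 0.3218 0.006 ] [0.4751 0.2872 0.006 ]
scene head [ 0.4754 -0.272   0.11  ] bore [0.4665 0.0155 0.074 ]
edge y [array([ 0.8094, -0.0464,  0.    ]), array([ 0.3374, -0.0455,  0.    ]), array([0.3463, 0.4961, 0.    ])]
```

Sizes check out: rest side about 60 mm, block 109 x 90, tally 169 x 40, fields 35 mm apart. The scene camera agrees to about 6 mm. I'll refine with the wrist camera, holding the same orientation over the gauge and the bore so calibration errors cancel.

```bash
cat >> h.py <<'E'
ROT=R.from_matrix(np.array([[0,1,0],[1,0,0],[0,0,-1.]]).T.T)
M=np.array([[0,1,0],[1,0,0],[0,0,-1.]])
ORI=R.from_matrix(M).as_rotvec()
E
python3 - <<'E'
from h import *
from bench import robot, hand, planner, status, camera, order
np.set_printoptions(precision=4,suppress=True)
d=pickle.load(open("d0.pkl","rb"));s=d["scene"][1]
print("brown foot",atz(s,cp(608,480,230,140,6),0))
for p in((.478,-.276,.26),(.478,-.276,.08),(.47,.014,.26),(.513,.35,.045)): print(planner.inverse_kinematics(np.array(p),ORI))
robot.reach(np.array([.479,-.277,.25]),ORI)
st=status.state();c=camera("wrist");pickle.dump((st,c),open("w1.pkl","wb"))
print(st["time"],st["tcp_pos"],st["orientation"],st["force"])
cv2.imwrite("pics/w1.png",cv2.resize(c["frame"][:,:,::-1],(800,600),interpolation=cv2.INTER_CUBIC))
E
```

```text
brown foot [ 0.3872 -0.1982  0.    ]
[-0.6488  0.2732  1.5904 -0.      1.278  -0.6488]
[-0.6488  0.4881  1.778  -0.      0.8756 -0.6488]
[-0.1173  0.1517  1.7534 -0.      1.2365 -0.1173]
[ 0.4875  0.6107  1.6397 -0.      0.8912  0.4875]
1.6333 [ 0.4787 -0.2779  0.25  ] [ 2.223   2.2196 -0.0007] [-0.2098 -0.0177 -0.3911]
```

View pics/w1.png

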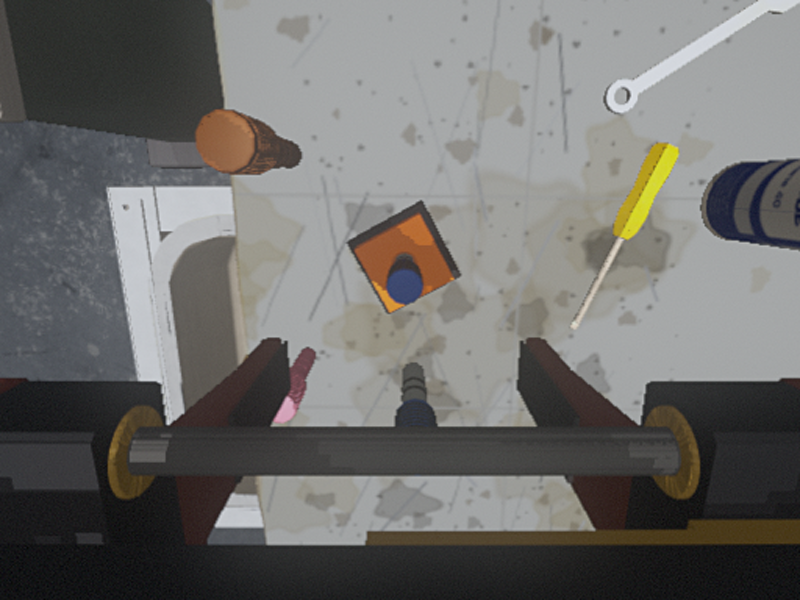

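The wrist view shows the blue head at about (405,282) above the orange rest, with the brown and tall blue ones clear of the jaws. I enlarge it.

Run:
```python
from h import *
st,c=pickle.load(open("w1.pkl","rb"))
im=c["frame"][:,:,::-1][120:210,215:305]
cv2.imwrite("pics/w1c.png",cv2.resize(np.clip(im.astype(float)*1.5,0,255).astype(np.uint8),None,fx=6.5,fy=6.5,interpolation=cv2.INTER_CUBIC))
```

```text
(no output)
```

View pics/w1c.png

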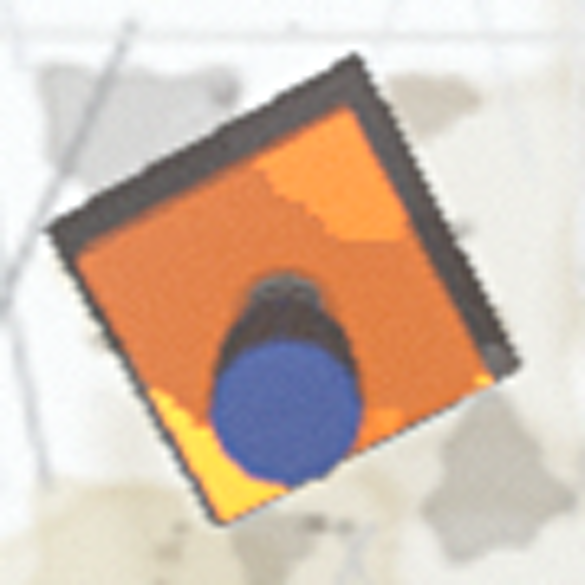

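Run:
```python
from h import *
from bench import robot, hand, planner, status, camera, order
np.set_printoptions(precision=4,suppress=True)
st,c=pickle.load(open("w1.pkl","rb"));T=wT(st,c)
print("head",atz(c,cp(286,411,215,120,6.5),.11,T))
k=np.array([atz(c,cp(u,v,215,120,6.5),.03,T) for u,v in((78,250),(350,105),(490,378),(222,522))]);print("rest",k.mean(0),np.linalg.norm(np.diff(k,axis=0),axis=1))
robot.reach(np.array([.470,.010,.25]),ORI)
st=status.state();c=camera("wrist");pickle.dump((st,c),open("w2.pkl","wb"));T=wT(st,c)
print(st["time"],st["tcp_pos"])
im=c["frame"][:,:,::-1]
p=proj(c,[[.47,.0138,.074]],T)[0];print(p)
x0,y0=int(p[0])-75,int(p[1])-55;print(x0,y0)
cv2.imwrite("pics/w2.png",cv2.resize(im[y0:y0+110,x0:x0+150],None,fx=5,fy=5,interpolation=cv2.INTER_CUBIC))
```

```text
head [ 0.478  -0.2749  0.11  ]
rest [ 0.478  -0.2748  0.03  ] [0.0591 0.0598 0.0606]
2.7917 [0.4706 0.009  0.2502]
[258.425  173.8801]
183 118
```

View pics/w2.png

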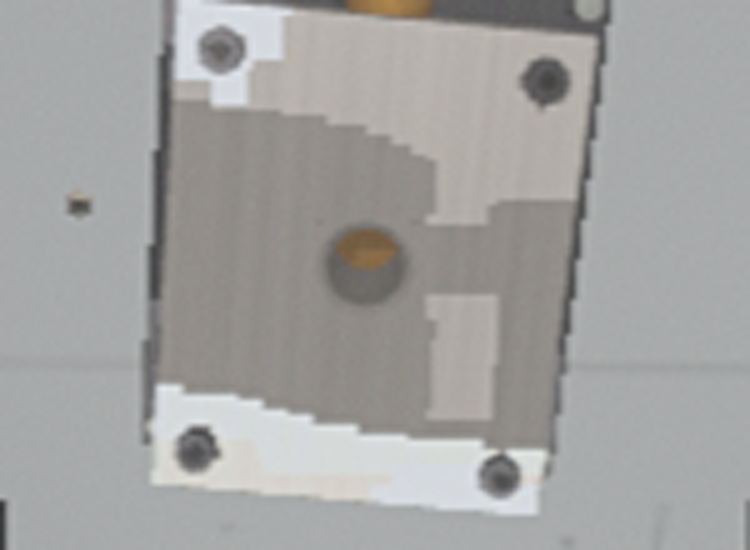

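Run:
```python
from h import *
np.set_printoptions(precision=4,suppress=True)
st,c=pickle.load(open("w2.pkl","rb"));T=wT(st,c)
f=lambda u,v,z:atz(c,cp(u,v,183,118,5),z,T)
print("bore",f(366,265,.074), "edges", f(325,265,.074),f(406,265,.074),f(366,225,.074),f(366,306,.074))
S=np.array([f(u,v,.079) for u,v in((221,48),(545,80),(499,474),(196,449))]);print(S.mean(0),S)
```

```text
bore [0.4671 0.0175 0.074 ] edges [0.4579 0.0175 0.074 ] [0.476  0.0175 0.074 ] [0.4671 0.0265 0.074 ] [0.467  0.0082 0.074 ]
[0.4669 0.0174 0.079 ] [[ 0.4366  0.0651  0.079 ]
 [ 0.5053  0.0584  0.079 ]
 [ 0.4973 -0.03    0.079 ]
 [ 0.4284 -0.0239  0.079 ]]
```

Both cameras agree on the gauge-to-bore offset to 1 mm. Now I grasp the gauge.

Run:
```python
from h import *
from bench import robot, hand, planner, status, camera, order
np.set_printoptions(precision=4,suppress=True)
hand.move_gripper(.06)
robot.reach(np.array([.478,-.275,.19]),ORI)
print(robot.move_l(np.array([.478,-.275,.092]),v=.12,max_force=10))
s=status.state();print(s["time"],s["tcp_pos"],s["force"])
hand.move_gripper(.01,50)
s=status.state();print(s["time"],s["tcp_pos"],s["force"],s["grip_width"])
robot.move_l(np.array([.478,-.275,.165]),v=.12)
s=status.state();print(s["time"],s["tcp_pos"],s["force"],s["grip_width"])
for n in("wrist","scene"):
  c=camera(n);pickle.dump((s,c),open(f"g_{n}.pkl","wb"))
  cv2.imwrite(f"pics/g_{n}.png",cv2.resize(c["frame"][:,:,::-1],(800,600),interpolation=cv2.INTER_CUBIC))
```

```text
False
5.5583 [ 0.4785 -0.2752  0.0926] [ 0.3258 -0.3017  0.2846]
6.2167 [ 0.4782 -0.2751  0.0922] [-0.2718 -0.1091  1.468 ] 0.023539585594905304
6.975 [ 0.4775 -0.2746  0.1644] [ 0.0731  0.1568 -0.9693] 0.023226817341695932
```

View pics/g_wrist.png

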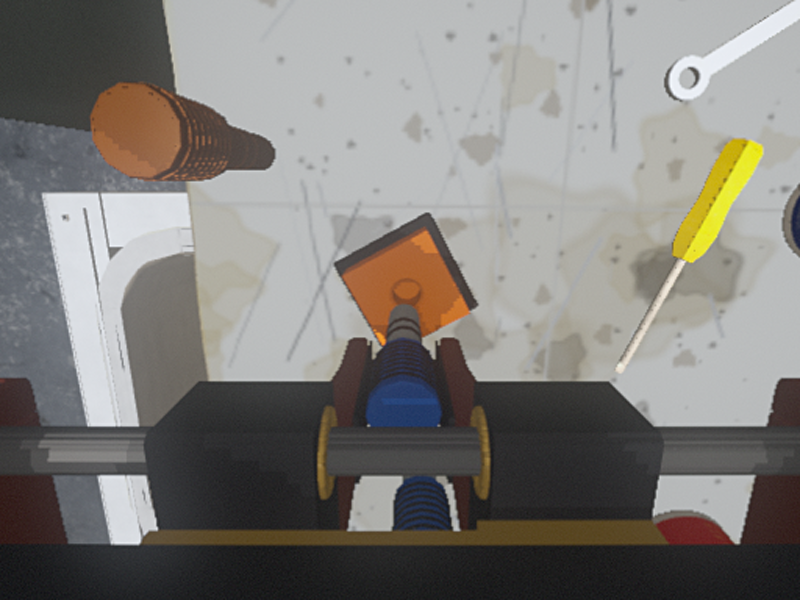

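View pics/g_scene.png

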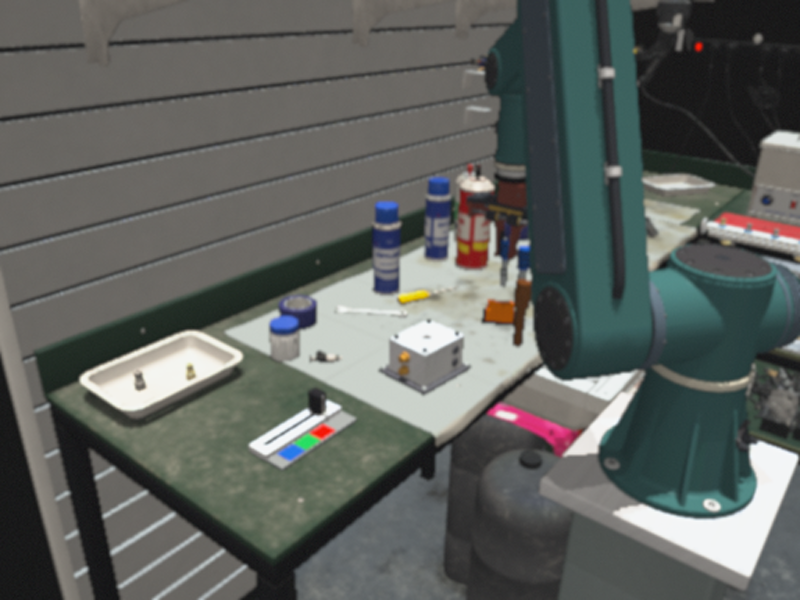

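The gauge is held (opening 23 mm), shaft pointing down with its rings visible at (404,325), clear of the rest. Next I move to just above the bore and compare tip and mouth in the wrist view.

Run:
```python
from h import *
from bench import robot, hand, planner, status, camera, order
np.set_printoptions(precision=4,suppress=True)
robot.move_l(np.array([.478,-.275,.195]),v=.2)
robot.reach(np.array([.467,.0175,.195]),ORI)
robot.move_l(np.array([.467,.0175,.170]),v=.1)
robot.pause(.2)
for n in("scene","wrist"):
  s=status.state();c=camera(n);pickle.dump((s,c),open(f"b_{n}.pkl","wb"))
  T=wT(s,c) if n=="wrist" else None
  tip=s["tcp_pos"]-[0,0,.0862]
  p=proj(c,[tip,[.467,.0175,.074]],T);print(n,p,s["tcp_pos"],s["time"])
  x0,y0=int(p[0][0])-50,int(p[0][1])-40
  if n=="wrist": y0-=10
  print(x0,y0)
  im=c["frame"][y0:y0+80,x0:x0+100,::-1]
  cv2.imwrite(f"pics/b_{n}.png",cv2.resize(np.clip(im*1.4,0,255).astype(np.uint8),None,fx=7,fy=7,interpolation=cv2.INTER_CUBIC))
```

```text
scene [[272.4008 212.1672]
 [272.3603 215.4367]] [0.4676 0.0172 0.1706] 9.1
222 172
wrist [[259.4058 201.4287]
 [258.7272 197.7206]] [0.4675 0.0173 0.1705] 9.15
209 151
```

View pics/b_wrist.png

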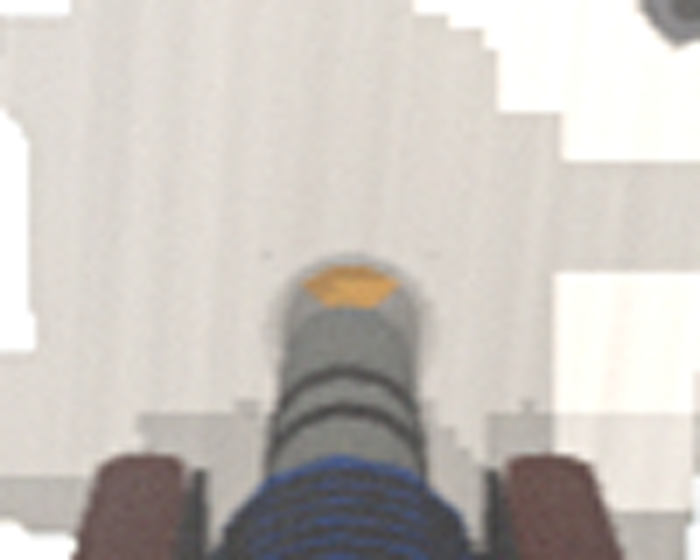

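View pics/b_scene.png

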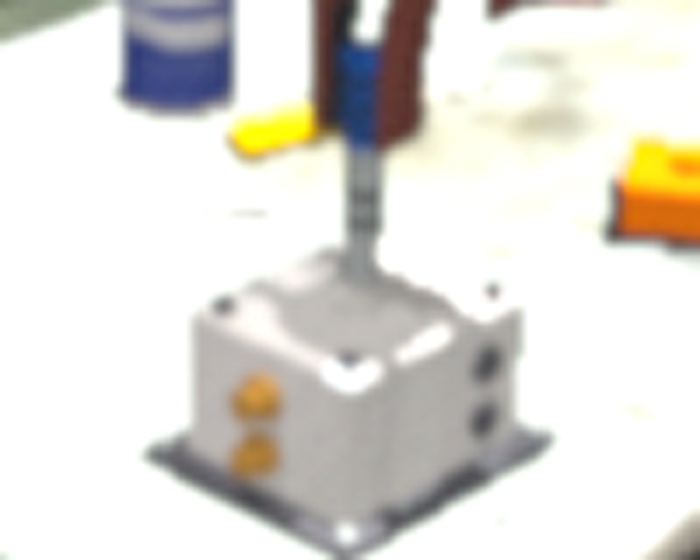

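In the wrist crop the shaft axis at x≈352 and the bore rim (268–435, centre 351) coincide. The foot edge at row 315 also fits the prediction, so alignment is within about 1 mm. I insert with a light force guard.

Run:
```python
from h import *
from bench import robot, hand, planner, status, camera, order
np.set_printoptions(precision=4,suppress=True)
x,y=.467,.0175
r=robot.move_l(np.array([x,y,.143]),v=.04,max_force=7)
s=status.state();print(r,s["time"],s["tcp_pos"],s["force"],s["wrist_torque"])
if not r:
  r=robot.move_l(np.array([x,y,.0862+.074-.056]),v=.03,max_force=6)
  s=status.state();print(r,s["time"],s["tcp_pos"],s["force"],s["wrist_torque"],"depth",.0862+.074-s["tcp_pos"][2])
```

```text
False 10.025 [0.4673 0.0174 0.143 ] [ 0.9234 -0.5476 -0.3255] [-0.2067 -0.5198  0.052 ]
True 10.875 [0.4675 0.0174 0.1172] [-0.1974 -0.2915  5.2483] [-0.043   0.005  -0.0091] depth 0.04298040651127179
```

Contact at about 43 mm depth at 5 N, which should be the seat. Now I push slowly, stopping at about 19 N in total.

Run:
```python
from h import *
from bench import robot, hand, planner, status, camera, order
np.set_printoptions(precision=4,suppress=True)
x,y=.467,.0175
f0=status.state()["force"][2];z=status.state()["tcp_pos"][2]; print(f0,z)
for i in range(14):
  z-=.0008
  r=robot.move_l(np.array([x,y,z]),v=.008,max_force=max(2,19-status.state()["force"][2]))
  s=status.state();print(r,round(s["time"],2),s["tcp_pos"],s["force"],s["grip_width"],"d",round(.1602-s["tcp_pos"][2],4))
  if r or s["force"][2]>18: break
```

```text
5.248260511076032 0.11721959348872822
False 11.27 [0.4673 0.0174 0.1167] [ 1.001  -0.8407  5.8396] 0.023085745155607827 d 0.0435
False 11.52 [0.4673 0.0175 0.1159] [-0.5839 -0.5108  7.9998] 0.023321743719676047 d 0.0443
False 11.77 [0.4673 0.0174 0.1152] [ 0.4004 -0.6618  8.1917] 0.02336427930219251 d 0.045
False 12.02 [0.4673 0.0174 0.1144] [ 0.6733 -0.8437  7.7302] 0.023372428638248365 d 0.0458
False 12.27 [0.4673 0.0174 0.1136] [ 0.3882 -0.3713  7.7149] 0.023646537244620132 d 0.0466
False 12.52 [0.4673 0.0174 0.1128] [ 0.1148 -0.4289  7.2444] 0.02305092591660219 d 0.0474
False 12.77 [0.4674 0.0174 0.1123] [-0.7698 -0.8692 12.3938] 0.023189244989986185 d 0.0479
False 13.02 [0.4674 0.0174 0.1118] [-1.2241  0.3488 16.4697] 0.023222280991142433 d 0.0484
False 13.27 [0.4674 0.0174 0.1114] [-2.7556 -0.6576 21.9936] 0.023184107915632187 d 0.0488
```

Force sat at about 8 N for about 4.5 mm, then climbed at roughly 12 N/mm to 22 N, so the seat is home on the solid bottom at a depth of about 48 mm. I unload, release, lift and count the rings.

Run:
```python
from h import *
from bench import robot, hand, planner, status, camera, order
np.set_printoptions(precision=4,suppress=True)
x,y=.467,.0175
robot.move_l(np.array([x,y,status.state()["tcp_pos"][2]+.0005]),v=.01)
print(status.state()["force"])
hand.move_gripper(.055)
robot.move_l(np.array([x,y,.25]),v=.15)
robot.pause(.2)
for n in("scene","wrist","top"):
  s=status.state();c=camera(n);pickle.dump((s,c),open(f"r_{n}.pkl","wb"))
  T=wT(s,c) if n=="wrist" else None
  p=proj(c,[[.467,.0175,.074],[.467,.0175,.130]],T);print(n,p,s["tcp_pos"],s["time"])
  k=10 if n=="scene" else 7
  x0,y0=int(p[0][0])-35,int(p[0][1])-32
  if n=="wrist": y0+=10
  print(x0,y0)
  im=c["frame"][y0:y0+60,x0:x0+75,::-1]
  cv2.imwrite(f"pics/r_{n}.png",cv2.resize(im,None,fx=k,fy=k,interpolation=cv2.INTER_CUBIC))
```

```text
[-0.3163 -1.3565 10.2507]
scene [[272.3603 215.4367]
 [273.1254 198.0137]] [0.4665 0.0175 0.2491] 15.55
237 183
wrist [[259.2786 178.3037]
 [259.6251 191.1286]] [0.4666 0.0175 0.2493] 15.6
224 156
top [[231.0463 242.8951]
 [228.7398 242.0209]] [0.4667 0.0175 0.2494] 15.65
196 210
```

View pics/r_scene.png

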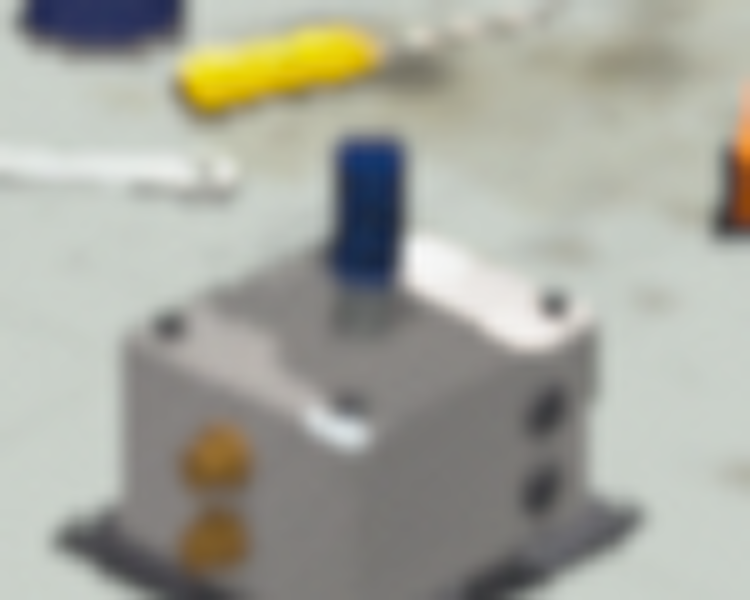

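View pics/r_wrist.png

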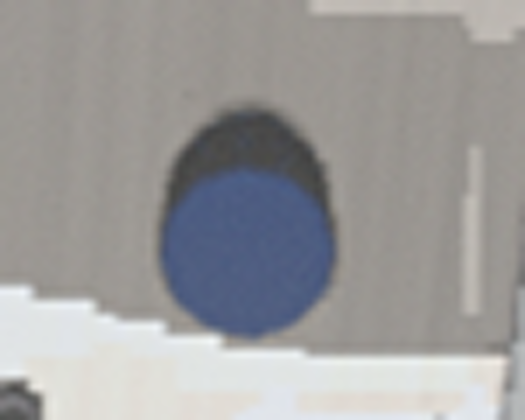

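View pics/r_top.png

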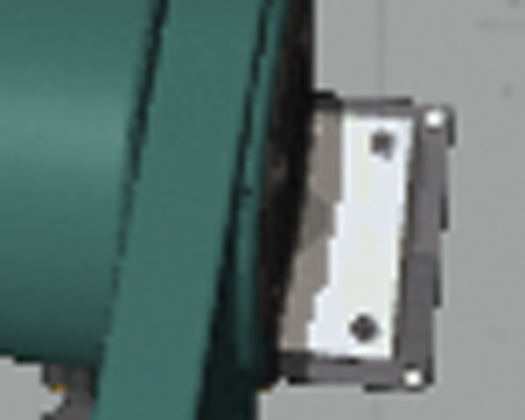

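Run:
```python
from h import *
s,c=pickle.load(open("r_scene.pkl","rb"))
print(c["frame"][196:220,271:276].mean(axis=(1)).astype(int).tolist())
im=cv2.convertScaleAbs(c["frame"][190:225,255:295,::-1],alpha=2,beta=-100)
cv2.imwrite("pics/r_sc2.png",cv2.resize(im,None,fx=16,fy=16,interpolation=cv2.INTER_NEAREST))
s,c=pickle.load(open("w2.pkl","rb"))
```

```text
[[135, 139, 141], [81, 91, 119], [40, 63, 110], [28, 56, 104], [30, 52, 91], [31, 50, 82], [30, 49, 81], [30, 47, 77], [31, 45, 72], [30, 45, 72], [27, 45, 75], [27, 45, 76], [27, 43, 72], [29, 45, 75], [46, 60, 90], [68, 77, 98], [88, 92, 99], [96, 99, 99], [99, 101, 99], [104, 105, 103], [114, 114, 112], [127, 126, 123], [135, 132, 130], [137, 134, 131]]
```

View pics/r_sc2.png

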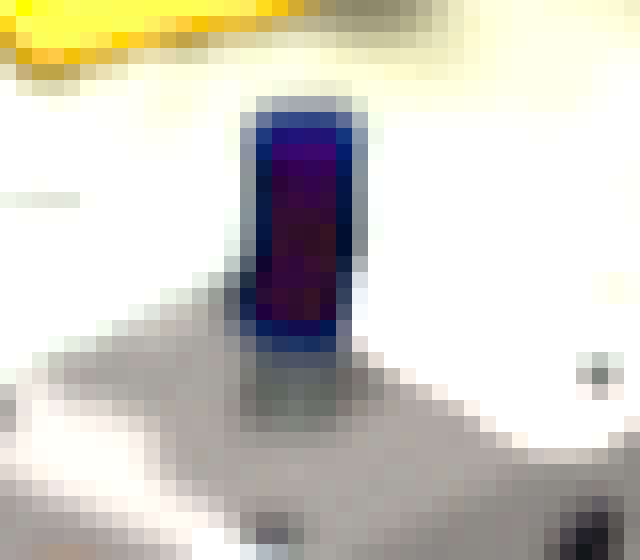

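Below the head only a short plain steel collar shows, about 15 mm with brightness around 100 and no black band. That means zero rings, so blue, which agrees with the 48 mm depth. Now I look at the tally with the wrist camera.

Run:
```python
from h import *
from bench import robot, hand, planner, status, camera, order
np.set_printoptions(precision=4,suppress=True)
robot.reach(np.array([.511,.28,.22]),ORI)
robot.pause(.15)
s=status.state();c=camera("wrist");pickle.dump((s,c),open("t1.pkl","wb"));print(s["tcp_pos"],s["time"])
cv2.imwrite("pics/t1.png",cv2.resize(c["frame"][30:230,130:390,::-1],None,fx=3,fy=3,interpolation=cv2.INTER_CUBIC))
```

```text
[0.5113 0.2785 0.2203] 16.8917
```

View pics/t1.png

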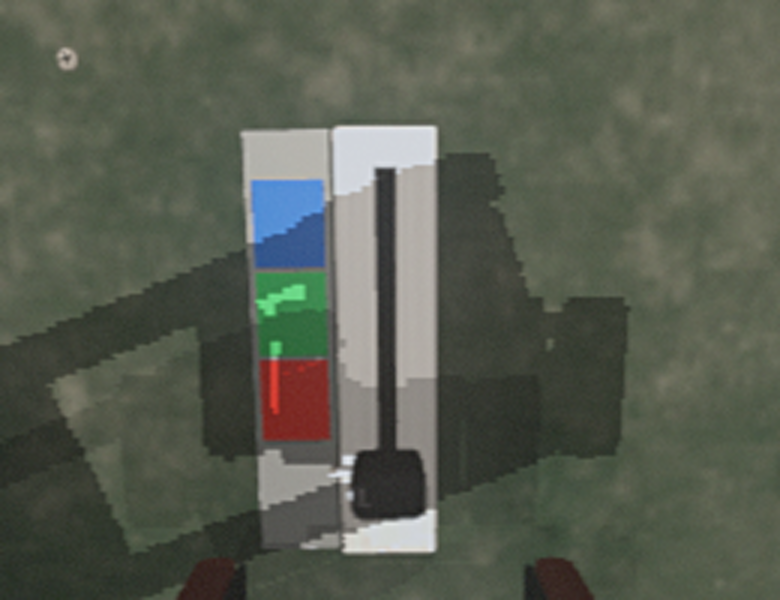

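The grip's top is at about (389,488) in the crop, with the pointer at (342,472) beside the grey strip before red. The blue field's centre is at (289,224).

Run:
```python
from h import *
np.set_printoptions(precision=4,suppress=True)
s,c=pickle.load(open("t1.pkl","rb"));T=wT(s,c)
f=lambda u,v,z:atz(c,cp(u,v,130,30,3),z,T)
for n,u,v,z in(("grip far R",425,452,.0545),("grip nearL",352,518,.0545),("nearR",423,520,.0545),("far base",390,450,.014),("pointer",340,473,.014),("blue",289,224,.006),("green",292,314,.006),("red",295,400,.006),("slot top",386,170,.014),("t0",334,127,.014),("t1",437,126,.014),("t2",437,551,.014),("t3",343,552,.014)): print(n,f(u,v,z))
```

```text
grip far R [0.5247 0.2783 0.0545]
grip nearL [0.4979 0.2533 0.0545]
nearR [0.5242 0.2525 0.0545]
far base [0.5122 0.27   0.014 ]
pointer [0.4916 0.2603 0.014 ]
blue [0.4726 0.3594 0.006 ]
green [0.4728 0.3245 0.006 ]
red [0.473  0.2895 0.006 ]
slot top [0.5108 0.3787 0.014 ]
t0 [0.4913 0.3939 0.014 ]
t1 [0.5299 0.3942 0.014 ]
t2 [0.5321 0.2262 0.014 ]
t3 [0.4923 0.2259 0.014 ]
```

Run:
```python
from h import *
from bench import robot, hand, planner, status, camera, order
np.set_printoptions(precision=4,suppress=True)
robot.reach(np.array([.511,.2615,.12]),ORI)
r=robot.move_l(np.array([.511,.2615,.056]),v=.08,max_force=6)
s=status.state();print(r,s["time"],s["tcp_pos"],s["force"])
assert not r
hand.move_gripper(.015,15)
s=status.state();print(s["time"],s["tcp_pos"],s["force"],s["grip_width"])
assert abs(s["grip_width"]-.028)<.004
r=robot.move_l(np.array([.511,.3594,.056]),v=.06,max_force=15)
s=status.state();print(r,s["time"],s["tcp_pos"],s["force"],s["grip_width"])
hand.move_gripper(.055)
robot.move_l(np.array([.511,.3594,.14]),v=.12)
robot.reach(np.array([.511,.29,.26]),ORI)
robot.pause(.2)
for n in("wrist","scene"):
  s=status.state();c=camera(n);pickle.dump((s,c),open(f"e_{n}.pkl","wb"))
  cv2.imwrite(f"pics/e_{n}.png",cv2.resize(c["frame"][:,:,::-1],(800,600),interpolation=cv2.INTER_CUBIC))
print(s["time"],s["tcp_pos"],s["force"])
```

```text
False 18.3833 [0.5114 0.2617 0.0563] [-0.0721  0.7767  0.0915]
18.9167 [0.5124 0.2617 0.0565] [ 3.3709 -0.5511  0.681 ] 0.02772119447080495
False 20.7 [0.5115 0.3602 0.0564] [4.3297 0.314  4.8559] 0.028000401654947462
23.025 [0.51   0.2903 0.2579] [-0.2543  0.663  -0.2472]
```

View pics/e_wrist.png

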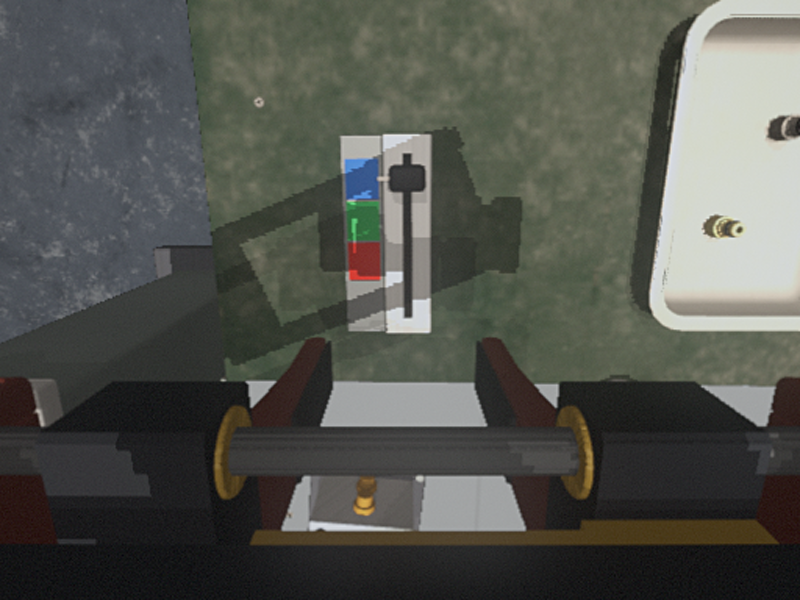

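View pics/e_scene.png

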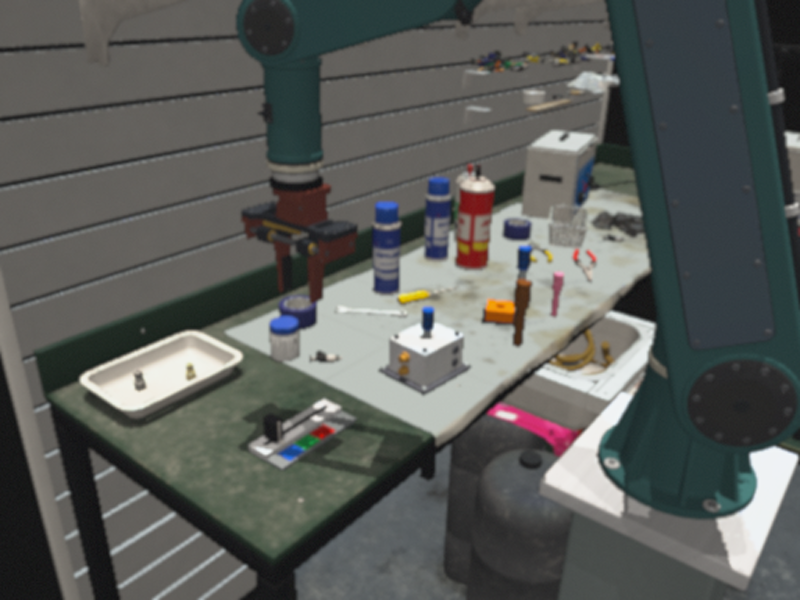

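The pointer at (383,178) stands at the middle of the blue field (rows 158–199). The gauge still stands upright in the bore at scene (428,320), the bystanders are in place and the arm is clear. I hand in.

```bash
python3 -c "
from bench import order;print(order.sign_off())"
```

```text
the job is handed in; nothing more can be done
None
```

I pushed the small blue gauge from the orange rest down the bore until it stopped, then set the tally to blue, and handed the job in at about 23 s of the 64 s allowed. No verdict is reported.

- **Bore:** the gauge met the seat at about 43 mm. The force stayed at about 8 N for about 4.5 mm, then climbed at about 12 N/mm. I stopped at 22 N, with the tip about 48 mm deep.
- **Rings:** after I let go, the scene camera showed about 15 mm of plain shaft and no black ring, which fits the measured depth. No rings means blue.
- **Tally:** the grip was still parked until then. I slid it to blue, and the wrist picture shows its pointer at the middle of that field.
- **Last look:** the gauge stands upright in the bore, the bystanders look unmoved in the scene view, and the arm touches nothing.
- **Disagreements:** the fixed cameras and the wrist camera differed by up to about 6 mm on absolute positions. The top and wrist cameras agreed on the gauge-to-bore offset to about 1 mm. The top camera's view of the standing gauge was blocked by the arm, so it gave no ring check.

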